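Set the photometer's filter turret and take a reading

ROBOT

A 6-joint arm with a two-finger parallel gripper is mounted at the origin on the work surface. World frame = base frame: x ahead of the robot, y to its left, z up, the work surface at z = 0. Lengths are in mm, angles in rad, forces in N, time in s.
With the tool pointing down it reaches from about 350 to 875 mm from the base axis. Payload 4.2 kg.
Tool frame: the origin (TCP) lies at the very end of the fingers, on their centre line; the grasp point (between the pads) lies 19 mm behind it (pinch_z is the distance from the TCP to the grasp point, in mm); z points along the fingers, y is the line along which they close (so a half turn about z gives the same grasp; the last joint's range is limited). The gripper opens to 85 mm and grips with 20 to 120 N. Pads are 22 mm wide; open, the fingers measure 114 mm over their backs; the gripper's body (76 mm by 85 mm) begins 54 mm behind the grasp point. The pads swing forward as they close: fully open they stand 13 mm farther back than shut.
Start: joints at [-0.994, 0.385, 0.008, 0, -1.194, -0.259], TCP at [195.314, -593.676, 231.312] pointing down, gripper open.
Joint ranges: [-3.14, 3.14], [-1.21, 2.06], [-1.07, 1.41], [-3.16, 2.05], [-2.99, -0.16], [-3.1, 3.1]. Speed limits (rad/s): [2.79, 2.79, 3.14, 3.14, 3.14, 3.14].

INTERFACE

Orientations are given as a unit quaternion [x, y, z, w].
In Python, from bench import * gives the robot as it stands.
- The arm moves only by the tool arm_command, never from a script. Its argument "steps" is one flat list of numbers, 4 for each row, row after row: the shift along the tool's x, y, z in m, then the turn about the tool's z in rad. In form: [tx, ty, tz, roll, tx, ty, tz, roll, ...]. A call has 1 to 20 rows; each row shifts and turns the commanded pose from where the row before left it, along the tool's axes as they then stand; what a row does not reach is not made up. A row lasts 1/8 s, in which the tool goes at most 62.5 mm and 10.7 degrees, less where a joint would pass 70% of its speed; a pose out of reach is approached as far as the arm can. A call with a gripper value outside its range is refused whole. "grip" is the finger opening in m, from 0 to 0.0854, set as the call begins (left out, the last holds). The fingers move at their own pace and stop on an object; the grip force is fixed at half the most. Time passes only in rows, so rows that do not move let the fingers close. It gives the time, the measured TCP pose, the force, the opening and the grip force at its end, in the units of the state.
- read_state(): the state, without advancing time (a new reading comes with each control period).
- get_image(name): name is "side" or "top"; returns the picture (400x640x3 uint8, red, green, blue); there is no depth.
- get_calibration(name): a dict with "camera_matrix" (3x3 intrinsics, pixels), "cam_to_world" (4x4, takes a point from camera to world coordinates). Camera axes: x right, y down, z forward; pixel columns grow to the right and rows downward; lengths in mm; the calibration is good to about 2 mm. A picture is of the moment at which its call begins. get_calibration takes no time and is no camera call.
- job_done(): hands the job in; it is judged then, once.
The state is a dict: "clock": time; "joints": joint angles; "joint_vel": joint speeds; "joint_efforts": joint torques, N m; "position": TCP position; "ee_rot": TCP orientation; "contact_force": force on the tool from outside, world axes, zero at the start; "wrist_torque": the same for the moment, N m; "gripper_width": finger opening in mm; "grasp_force": force on a finger pad.
Only numpy, scipy, OpenCV 4.12 (cv2) and the standard library are available. Lean on these libraries where they do the work, as an engineer would, in place of code of your own. Each camera call takes 0.05 s, during which the arm holds its last target. There are 200 camera calls.

TASK

On the photometer, push the upright tab of the filter turret sideways with the fingertips to turn the turret until the tab points squarely at the cross-shaped plate; then press the read key fully down and let it come back up. Only push: do not pinch the tab or lift the turret, do not press the key before the turret is set, and leave everything else on the bench where it stands.

Things in the scene. Friction and masses are not known exactly. Their poses are not given: they have to be found in the camera images.
- photometer: white laboratory photometer, fixed, 250 (x) by 300 (y) mm, flat top 70 mm above the bench; origin at the centre of its underside, its -x side is the front with the display, z up. On the top: the filter turret, four black position plates and the read key
- turret_axis (a point): point on the turret's vertical turning axis, at the height of the photometer's top (70 mm above the bench)
- selector (a joint): turning angle of the filter turret (rad), an aluminium wheel of 96 mm diameter whose face is 16 mm above the photometer's top, with a hub of 28 mm diameter up to 27 mm. 0 = the tab points to the photometer's -x; positive is anticlockwise seen from above (tab moves towards the photometer's -y); stops at +-1.85. Turns with stiff friction (0.12 N m, about 2 N at the tab), has no clicks or spring and stays where it is left
- index (a point): imaginary point on the tab's centre line, 98 mm from the turning axis (20 mm beyond the tab's outer end); it turns with the turret and lies over a plate's centre when the tab points squarely at that plate
- tab_top (a point): centre of the top edge of the tab, 64 mm from the turning axis, turning with the turret. The tab is an upright aluminium fin: radial, from 40 to 78 mm from the axis, 12 mm thick, reaching from 6 to 43 mm above the photometer's top
- tab_left: cheek of the tab: its 6 mm thick half on the clockwise side seen from above (the +y half when the tab points to -x); origin on the turning axis
- tab_right: cheek of the tab: its 6 mm thick half on the anticlockwise side seen from above; origin on the turning axis
- turret_lift (a joint): height (m) by which the turret has been lifted off its spindle; 0 = seated. The turret is a drop-in part of about 0.65 kg and can be lifted off by mistake
- plate_cross: the cross (plus) shaped position plate, arms 28 mm long and 9 mm wide, 3 mm thick, fixed flat on the photometer's top, centre 98 mm from the turning axis; origin at the centre of its underside. The four plates sit at selector angles of about -1.48, -0.70, 0.70 and 1.48 rad; which plate is at which place varies
- plate_disc: round plate, 26 mm diameter, 3 mm thick, on another of the four places (not wanted)
- plate_square: square plate, 24 mm, 3 mm thick, on another of the four places (not wanted)
- plate_bar: plain bar plate, 28 x 9 mm, 3 mm thick, on another of the four places (not wanted)
- read_key (a joint): travel of the read key (m): 0 = up, 0.006 = fully down; springs back, fully down takes 5 N
- read_key_top (a point): centre of the top face of the read key, a round black push button of 30 mm diameter in a grey housing, on the front corner of the photometer's top at its -y side, 22 mm above the photometer's top when up (its housing: 46 mm diameter, 12 mm high); pressed straight down
- vial: capped glass vial, 22 mm across, 42 mm tall, upright on a rear corner of the photometer's top; origin at the centre of its underside; loose bystander, leave it alone
- cuvette_box: clear box 35 x 50 x 25 mm on the other rear corner of the photometer's top; origin at the centre of its underside; loose bystander, leave it alone
- media_bottle: amber bottle 86 mm across, 170 mm tall, on the bench at the photometer's +y side; origin at the centre of its underside; loose bystander, leave it alone
- tube_rack: white rack 90 x 170 mm with capped tubes to 97 mm height, on the bench at the photometer's -y side; origin at the centre of its underside; loose bystander, leave it alone
- beaker: glass beaker 70 mm across, 85 mm tall, on the bench; origin at the centre of its underside; loose bystander, leave it alone
- petri_dish: closed dish 90 mm across, 16 mm tall, on the bench; origin at the centre of its underside; loose bystander, leave it alone
- marker_pen: pen about 130 mm long, 13 mm thick, lying on the bench in front of the photometer; origin at the centre of its underside; loose bystander, leave it alone

How it is judged:
By the outcome, as a careful person would: the job done as asked, in the order asked, and still so for the second after the job is handed in, with the robot touching nothing.
It also fails if it takes over 45 s, if anything falls off the work surface, if the arm or the gripper's body presses on something with over 40 N, if the wrist force passes 120 N, or if a joint passes its speed limit or range.

## Working session

There is one attempt and no reset: what is moved stays moved. The work goes in short steps, Python scripts to look and compute and a tool call to move; the robot and the scene stay as the last step left them, time stands still between calls to the robot, and variables do not carry over. Pictures are saved under pics/ and viewed, at most 10 in all, crops included, and the job is handed in when it is done.

Besides the shell and the picture viewer there is one more tool, called after "Emit:" as a command line: name --argument value ..., lists and objects as JSON in quotes. arm_command: Moves the arm, as the interface text tells. Its arguments: {"type":"object","properties":{"steps":{"type":"array","items":{"type":"number"}},"grip":{"type":"number"}},"required":["steps"]}

```bash
mkdir -p pics; python3 - <<'E'
from bench import *
import cv2,numpy as np
for n in("top","side"):
    im=get_image(n); cv2.imwrite(f"pics/{n}0.png",im[:,:,::-1]); c=get_calibration(n); print(n,np.round(c["camera_matrix"],1).tolist(),np.round(c["cam_to_world"],3).tolist())
s=read_state();print(s)
E
```

```text
top [[410.9, 0.0, 332.7], [0.0, 410.9, 199.2], [0.0, 0.0, 1.0]] [[0.025, -0.983, 0.18, 366.263], [-0.999, -0.031, -0.032, 46.787], [0.037, -0.179, -0.983, 1137.895], [0.0, 0.0, 0.0, 1.0]]
side [[502.9, 0.0, 313.6], [0.0, 502.9, 204.5], [0.0, 0.0, 1.0]] [[0.991, -0.082, 0.103, 456.273], [-0.131, -0.661, 0.739, -811.275], [0.007, -0.746, -0.666, 883.431], [0.0, 0.0, 0.0, 1.0]]
{'clock': 0.1, 'joints': array([-9.94394482e-01,  3.85498749e-01,  6.77865628e-03, -4.12598053e-04,
       -1.19405177e+00, -2.58619174e-01]), 'joint_vel': array([-1.03848977e-05, -1.25492625e-03,  4.36593863e-03,  2.02520941e-03,
        8.81337949e-04, -5.20116846e-04]), 'joint_efforts': array([-3.39589233e-04, -3.93319881e+01,  1.88929063e+01,  4.19796020e+00,
       -2.61337242e-03,  2.24681014e-05]), 'position': array([ 195.14463029, -593.20069139,  230.32912766]), 'ee_rot': array([-1.58148397e-01,  9.87414843e-01,  9.80675726e-04, -2.25242780e-04]), 'contact_force': array([-0.10014755, -0.48486283, -1.49870568]), 'wrist_torque': array([ 0.00211758, -0.02967242,  0.0064304 ]), 'grasp_force': 0.0, 'gripper_width': 85.15215876880923}
```

View pics/top0.png

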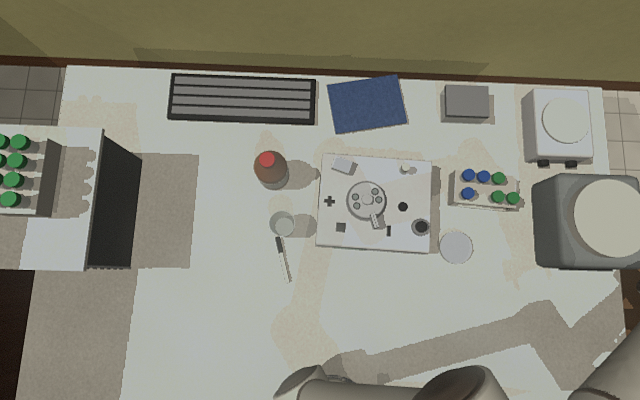

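View pics/side0.png

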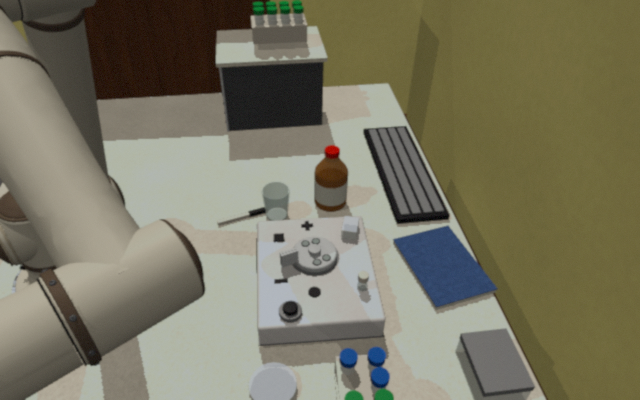

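The top view shows the photometer with its turret at about (366,200) and the tab at about (377,221), pointing to the front and slightly right. The cross is at (329,201), square (341,227), bar (389,231), disc (403,207) and key (421,227). So the cross is at the -1.48 place.

```bash
cat > h.py <<'E'
from bench import *
import cv2,numpy as np
from scipy.optimize import least_squares
def ray(n,uv,z):
    c=get_calibration(n);K=np.array(c["camera_matrix"]);T=np.array(c["cam_to_world"])
    d=T[:3,:3]@np.linalg.inv(K)@np.array([uv[0],uv[1],1.]);o=T[:3,3]
    return (o+d*(z-o[2])/d[2])[:2]
def proj(n,p):
    c=get_calibration(n);K=np.array(c["camera_matrix"]);T=np.linalg.inv(np.array(c["cam_to_world"]))
    q=K@(T[:3,:3]@np.array(p,float)+T[:3,3]);return q[:2]/q[2]
def dark(n,im,box,th=70):
    x0,y0,x1,y1=box;g=im[y0:y1,x0:x1].max(2).astype(float)
    m=(g<th).astype(np.uint8);k,l,st,_=cv2.connectedComponentsWithStats(m)
    out=[]
    for i in range(1,k):
        if st[i,4]<12: continue
        mm=cv2.dilate((l==i).astype(np.uint8),np.ones((3,3)))
        w=np.clip(200-g,0,200)*mm; Y,X=np.mgrid[y0:y1,x0:x1]
        out.append(((w*X).sum()/w.sum(),(w*Y).sum()/w.sum(),int(st[i,4])))
    return out
E
python3 - <<'E'
from h import *
for n,b in(("top",(318,155,435,250)),("side",(258,215,380,335))):
    im=get_image(n)
    for u,v,a in dark(n,im,b): print(n,round(u,1),round(v,1),a,ray(n,(u,v),73).round(1),"z92",ray(n,(u,v),92).round(1))
im=get_image("top");cv2.imwrite("pics/topc.png",cv2.resize(im[150:255,312:440,::-1],None,fx=6,fy=5.7,interpolation=cv2.INTER_CUBIC))
im=get_image("side");cv2.imwrite("pics/sidec.png",cv2.resize(im[210:340,250:390,::-1],None,fx=4,fy=4,interpolation=cv2.INTER_CUBIC))
E
```

```text
top 330.6 199.4 17 [560.3  17.6] z92 [556.8  18.2]
top 402.5 206.3 61 [ 547.8 -173.1] z92 [ 544.5 -169.2]
top 421.1 226.2 97 [ 496.3 -221.9] z92 [ 493.9 -217.1]
top 388.3 230.3 23 [ 482.9 -135.5] z92 [ 480.9 -132.2]
side 306.7 225.3 37 [555.9  17.6] z92 [553.5  -1.9]
side 278.6 237.5 54 [488.4 -13.6] z92 [487.7 -32.3]
side 314.0 269.4 138 [ 555.1 -117. ] z92 [ 552.8 -133.3]
side 280.8 280.5 31 [ 482.9 -138.2] z92 [ 482.3 -153.9]
side 314.1 291.8 81 [ 547.4 -176. ] z92 [ 545.3 -190.9]
side 290.2 309.0 183 [ 495.2 -212.1] z92 [ 494.3 -226.1]
side 291.3 319.1 35 [ 495.1 -236.1] z92 [ 494.1 -249.6]
```

View pics/topc.png

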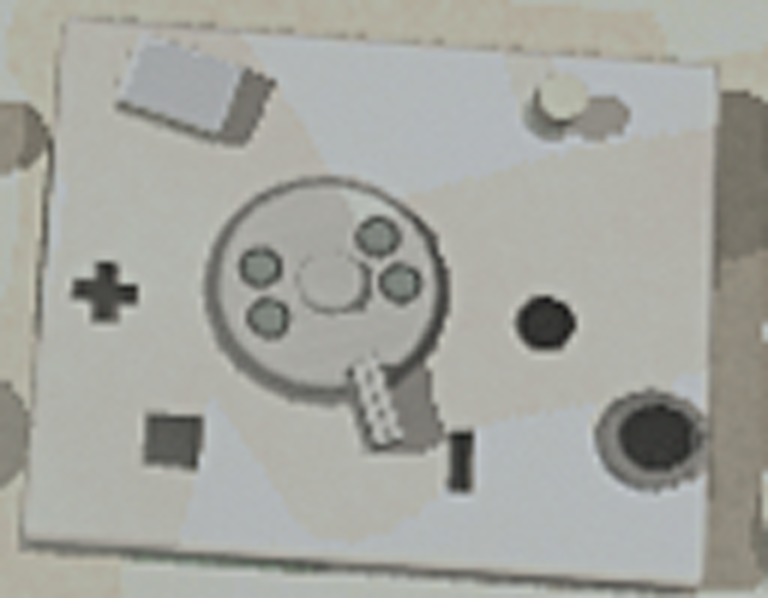

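View pics/sidec.png

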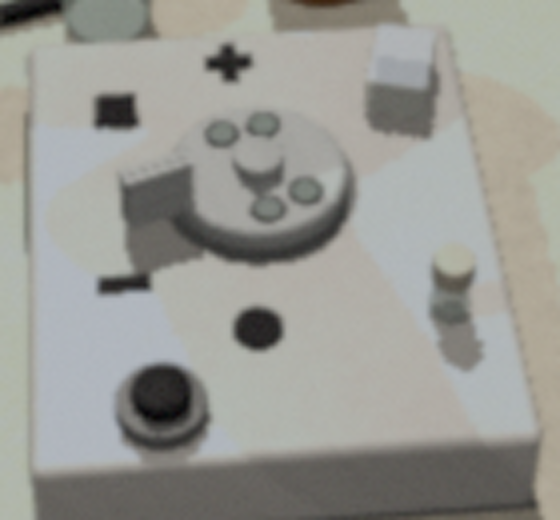

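```bash
cat >> h.py <<'E'
def plates():
    A={}
    for n,b in(("top",(320,190,412,243)),("side",(262,218,335,300))):
        L=[ray(n,(u,v),73) for u,v,a in dark(n,get_image(n),b,100 if n=="top" else 70)]
        for nm,g in dict(cross=(556,17),square=(488,-14),bar=(483,-137),disc=(547,-175)).items():
            q=[p for p in L if np.hypot(*(p-g))<9]
            if q: A.setdefault(nm,[]).append(q[0])
    return A
def tabang(n,uv1,uv2,ax):
    a,b=ray(n,uv1,113),ray(n,uv2,113); print(n,a.round(1),b.round(1),"len",np.hypot(*(a-b)).round(1),"line",np.arctan2(*(b-a)[::-1]).round(3),"mid",np.arctan2(*((a+b)/2-ax)[::-1]).round(3))
E
python3 - <<'E'
from h import *
A=plates(); 
for k in A: print(k,np.round(A[k],1).tolist())
ang=dict(cross=-1.48,square=-.7,bar=.7,disc=1.48)
def f(p): return np.concatenate([np.mean(A[k],0)-p[:2]-98*np.array([np.cos(np.pi+p[2]+ang[k]),np.sin(np.pi+p[2]+ang[k])]) for k in A])
r=least_squares(f,[560,-79,-.04]);print(r.x.round(3),r.fun.round(1))
ax=r.x[:2];print("proj hub top",proj("top",(*ax,97)),proj("side",(*ax,97)))
tabang("top",(372.2,213.6),(376.4,226.8),ax); tabang("side",(297.2,249),(279.7,253.3),ax)
d=np.mean(A["cross"],0)-ax;print("cross ang",np.arctan2(d[1],d[0]),np.hypot(*d))
for n,uv in(("top",(421.1,226.2)),("side",(290.2,308))):print("key",ray(n,uv,92))
E
```

```text
cross [[556.5, 21.4], [555.9, 17.5]]
square [[488.8, -10.2], [488.3, -13.6]]
bar [[482.9, -135.3], [482.9, -138.2]]
disc [[547.8, -173.0], [547.4, -176.1]]
[ 5.60698e+02 -7.78260e+01 -4.50000e-02] [-0.  -0.6 -0.1 -0.6 -0.   0.8  0.2  0.4]
proj hub top [367.74332804 198.72065227] [314.31117002 247.90565779]
top [519.8 -87.6] [486.6 -98.5] len 35.0 line -2.826 mid -2.883
side [522.6 -91.4] [485.4 -99. ] len 38.1 line -2.941 mid -2.844
cross ang 1.6169263196799828 97.40078839400975
key [ 493.94650909 -217.21569796]
key [ 494.56505779 -223.87240525]
```

Emit:
arm_command --steps '[-0.0318, 0.0247, 0, 0, -0.0318, 0.0247, 0, 0, -0.0318, 0.0247, 0, 0, -0.0318, 0.0247, 0, 0, -0.0318, 0.0247, 0, 0, -0.0318, 0.0247, 0, 0, -0.0318, 0.0247, 0, 0, -0.0318, 0.0247, 0, 0, -0.0318, 0.0247, 0, 0, -0.0318, 0.0247, 0, 0, -0.0318, 0.0247, 0, 0, -0.0318, 0.0247, 0, 0, -0.0318, 0.0247, 0, 0, -0.0318, 0.0247, 0, 0]' --grip 0

```text
clock: 2.15
position: [510.8, -124.8, 231.6]
ee_rot: [-0.158, 0.987, -0.0, 0.0]
contact_force: [0.2, -0.9, 0.1]
gripper_width: 0.0
grasp_force: 0.0
```

Emit:
arm_command --steps '[0, 0, 0, -0.153, 0, 0, 0, -0.153, 0, 0, 0, -0.153, 0, 0, 0, -0.153, 0, 0, 0, -0.153, 0, 0, 0, -0.153, 0, 0, 0, -0.153, 0, 0, 0, -0.153, 0, 0, 0, -0.153, 0, 0, 0, -0.153, 0, 0, 0, 0]'

```text
clock: 3.52
position: [510.2, -126.1, 231.4]
ee_rot: [0.797, -0.603, 0.0, -0.0]
contact_force: [-0.2, 0.1, -0.5]
gripper_width: 0.1
grasp_force: 0.0
```

```bash
cat >> h.py <<'E'
from scipy.spatial.transform import Rotation as Ro
def st():
    s=read_state();R=Ro.from_quat(s["ee_rot"]).as_matrix()
    print(round(s["clock"],2),s["position"].round(1),"xang",np.arctan2(R[1,0],R[0,0]).round(3),"z",R[:,2].round(3),"F",s["contact_force"].round(1),"w",round(s["gripper_width"],1),s["joints"].round(2));return s
E
python3 - <<'E'
from h import *
st()
E
```

```text
3.52 [ 510.2 -126.1  231.4] xang -1.296 z [ 0.  0. -1.] F [-0.2  0.1 -0.5] w 0.1 [ 0.07  0.22 -0.23 -0.   -1.12  0.21]
```

Emit:
arm_command --steps '[0, 0, 0.025, 0, 0, 0, 0.025, 0, 0, 0, 0.025, 0, 0, 0, 0.025, 0, 0, 0, 0.02, 0, 0, 0, 0.012, 0, 0, 0, 0.004, 0, 0, 0, 0, 0, -0.005, 0, 0, 0, -0.005, 0, 0, 0, -0.004, 0, 0, 0]'

```text
clock: 4.9
position: [506.4, -112.2, 95.7]
ee_rot: [0.798, -0.603, 0.0, -0.0]
contact_force: [0.6, -0.0, -0.7]
gripper_width: -0.3
grasp_force: 0.0
```

Emit:
arm_command --steps '[-0.00628, 0.00149, 0, 0.1, -0.00628, 0.00149, 0, 0.1, -0.00628, 0.00149, 0, 0.1, -0.00628, 0.00149, 0, 0.1, -0.00628, 0.00149, 0, 0.1, -0.00628, 0.00149, 0, 0.1, -0.00628, 0.00149, 0, 0.1, -0.00628, 0.00149, 0, 0.1, -0.00628, 0.00149, 0, 0.1, -0.00628, 0.00149, 0, 0.1, -0.00628, 0.00149, 0, 0.1, -0.00628, 0.00149, 0, 0.1, -0.00628, 0.00149, 0, 0.1, -0.00628, 0.00149, 0, 0.1, -0.00628, 0.00149, 0, 0.1, 0, 0, 0, 0]'

```text
clock: 6.9
position: [522.3, -25.8, 95.1]
ee_rot: [-0.174, 0.985, 0.0, -0.001]
contact_force: [-0.5, 0.5, 0.4]
gripper_width: 0.1
grasp_force: 0.5
```

```bash
python3 - <<'E'
from h import *
s=st();p=s["position"][:2]-[560.7,-77.8];print(np.hypot(*p),np.arctan2(p[1],p[0]))
a=cv2.resize(get_image("top")[150:250,312:437,::-1],None,fx=3.2,fy=4,interpolation=cv2.INTER_CUBIC)
b=cv2.resize(get_image("side")[205:305,255:355,::-1],None,fx=4,fy=4,interpolation=cv2.INTER_CUBIC)
cv2.imwrite("pics/p1.png",np.hstack([a,b]))
E
```

```text
6.9 [522.3 -25.8  95.1] xang -2.792 z [-0.002 -0.    -1.   ] F [-0.5  0.5  0.4] w 0.1 [ 0.26  0.36 -0.42 -0.   -0.79 -1.48]
64.6377709771591 2.207214321722854
```

View pics/p1.png

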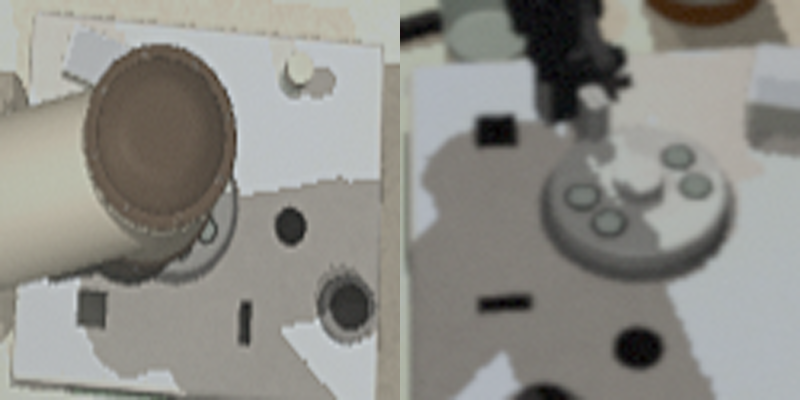

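Emit:
arm_command --steps '[-0.0048, 0.0012, 0, 0.077, -0.0048, 0.0012, 0, 0.077, -0.0048, 0.0012, 0, 0.077, 0, 0, 0, 0, 0.01, 0, 0, 0, 0.012, 0, 0, 0, 0, 0, -0.02, 0, 0, 0, -0.03, 0, 0, 0, -0.03, 0, 0.01, -0.04, 0, 0, 0.01, -0.04, 0, 0, 0.01, -0.04, 0, 0, 0.01, -0.04, 0, 0, 0.005, -0.037, 0, 0, 0, 0, 0, 0]'

```text
clock: 8.88
position: [491.2, -224.2, 175.3]
ee_rot: [-0.057, 0.998, -0.0, 0.0]
contact_force: [-0.1, -0.2, 0.5]
gripper_width: 0.1
grasp_force: 0.0
```

```bash
python3 - <<'E'
from h import *
s=st()
a=cv2.resize(get_image("top")[160:240,315:395,::-1],None,fx=5,fy=5,interpolation=cv2.INTER_CUBIC)
b=cv2.resize(get_image("side")[205:285,265:345,::-1],None,fx=5,fy=5,interpolation=cv2.INTER_CUBIC)
cv2.imwrite("pics/p2.png",np.hstack([a,b]))
E
```

```text
8.88 [ 491.2 -224.2  175.3] xang -3.028 z [ 0. -0. -1.] F [-0.1 -0.2  0.5] w 0.1 [-0.13  0.29 -0.28  0.   -1.   -1.33]
```

View pics/p2.png

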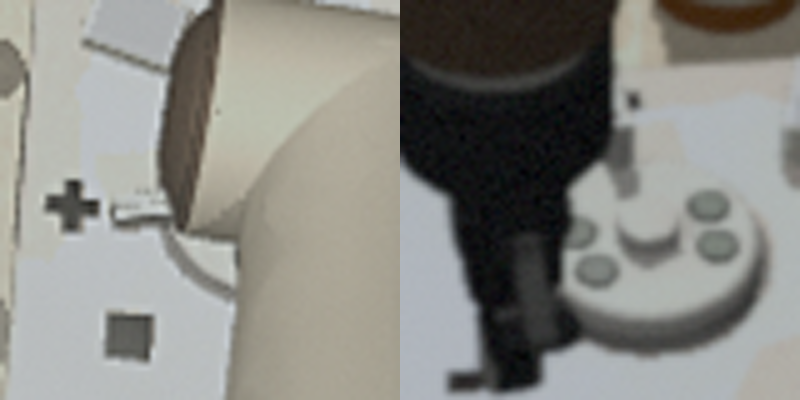

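Emit:
arm_command --steps '[0.02, -0.02, -0.01, 0, 0.03, -0.03, -0.01, 0, 0.04, -0.04, -0.01, 0, 0.04, -0.04, -0.01, 0, 0.03, -0.03, 0, 0, 0, 0, 0, 0]'

```text
clock: 9.72
position: [350.7, -400.4, 215.5]
ee_rot: [-0.057, 0.998, -0.0, 0.0]
contact_force: [-0.1, -0.0, -0.5]
gripper_width: -0.0
grasp_force: 0.0
```

```bash
python3 - <<'E'
from h import *
s=st()
a=cv2.resize(get_image("top")[170:220,320:385,::-1],None,fx=8,fy=8,interpolation=cv2.INTER_CUBIC)[:, :400]
b=cv2.resize(get_image("side")[210:275,285:335,::-1],None,fx=8,fy=8,interpolation=cv2.INTER_CUBIC)[:400]
cv2.imwrite("pics/p3.png",np.hstack([a,b]))
E
```

```text
9.72 [ 350.7 -400.4  215.5] xang -3.027 z [ 0. -0. -1.] F [-0.1 -0.  -0.5] w -0.0 [-0.55  0.24 -0.24 -0.   -1.09 -0.91]
```

View pics/p3.png

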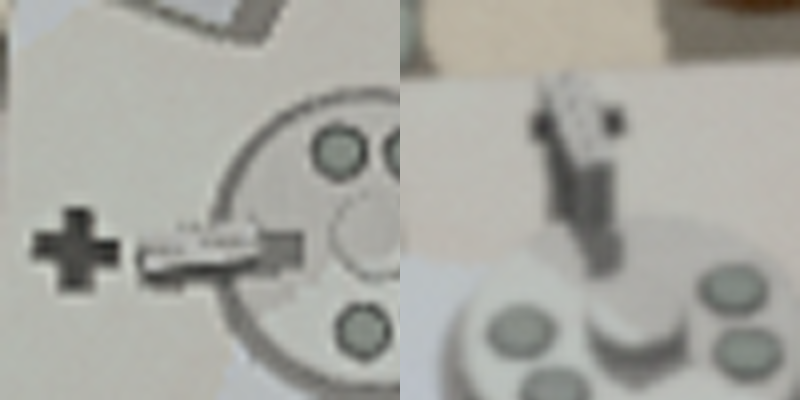

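```bash
python3 - <<'E'
from h import *
ang=dict(cross=-1.48,square=-.7,bar=.7,disc=1.48)
A=plates()
for i,n,u1,u2 in((0,"top",(351.8,199.2),(337.1,200.8)),(1,"side",(308.8,229.6),(304.3,219.1))):
    f=lambda p: np.concatenate([A[k][i]-p[:2]-98*np.array([np.cos(np.pi+p[2]+ang[k]),np.sin(np.pi+p[2]+ang[k])]) for k in A])
    r=least_squares(f,[560,-79,-.04]).x;c=A["cross"][i]-r[:2]
    print(n,r.round(3),"cross",np.arctan2(c[1],c[0]).round(3),"fit",(np.pi+r[2]-1.48).round(3)); tabang(n,u1,u2,r[:2])
    g=get_image(n)[195:205,333:356] if n=="top" else get_image(n)[216:234,300:316]
    print(g.mean(2).astype(int))
    for t in (1.617,1.70):  # expected pixel positions of top edge midline
        print(t,[proj(n,(r[0]+q*np.cos(t),r[1]+q*np.sin(t),113)).round(1).tolist() for q in(40,78)])
E
```

```text
top [ 5.60816e+02 -7.62200e+01 -4.60000e-02] cross 1.615 fit 1.616
top [555.2 -35.3] [549.9   2. ] len 37.7 line 1.712 mid 1.709
[[182 181 181 180 181 180 181 180 179 180 179 180 184 165 116 108 164 169
  167 170 168 168 166]
 [183 180 180 179 181 180 181 181 182 180 181 182 186 139 105 116 164 169
  158 169 169 168 167]
 [183 180 180 180 181 180 182 181 181 171 176 170 181 139 124 137 168 170
  148 162 172 172 170]
 [191 184 182 181 179 179 178 179 180 154 164 143 165 149 166 173 176 179
  180 145 157 161 159]
 [176 170 182 184 170 176 174 173 174 176 174 175 162 166 161 163 160 168
  173 120 104 104 104]
 [ 46  66 180 190 151 153 161 159 167 166 178 179 150 153 135 142 139 153
  154 133 114 110 110]
 [ 58  76 184 185 113 128 144 139 152 148 174 181 181 181 180 173 173 168
  168 137 116 113 111]
 [ 59  78 182 176  96 173 183 175 168 165 163 166 167 169 172 143 133 109
   89 100 111 111 108]
 [131 135 179 192 115 162 167 141 112  92  75  72  63  65  67  70  71  76
   82 105 108 106 131]
 [192 186 184 188 133  74  65  72  76  77  79  81  78  83  78  71 105 130
  136 135 135 131 169]]
1.617 [[352.2, 197.7], [337.3, 198.0]]
1.7 [[352.3, 199.0], [337.5, 200.5]]Traceback (most recent call last):
  File "<stdin>", line 6, in <module>
    return func(*args, **kwargs)
    vector_fun = VectorFunction(
        fun_wrapped,
    ...<6 lines>...
        workers=workers
    )
    self._update_fun()
    ~~~~~~~~~~~~~~~~^^
    self.f = self.fun_wrapped(xp_copy(self.x))
             ~~~~~~~~~~~~~~~~^^^^^^^^^^^^^^^^^
    return np.atleast_1d(self.fun(x))
                         ~~~~~~~~^^^
    return self.f(x, *self.args, **self.kwargs)
           ~~~~~~^^^^^^^^^^^^^^^^^^^^^^^^^^^^^^
  File "<stdin>", line 5, in <lambda>
IndexError: list index out of range
```

```bash
python3 - <<'E'
from h import *
ax=np.array([560.6,-79.4])
tabang("side",(308.8,229.6),(304.3,219.1),ax)
for t in (1.617,1.66,1.70,1.74): print(t,[proj("side",(ax[0]+q*np.cos(t)-w*np.sin(t),ax[1]+q*np.sin(t)+w*np.cos(t),113)).round(1).tolist() for q in(40,78) for w in(-6,6)])
print(get_image("side")[217:234,300:316].mean(2).astype(int))
E
```

```text
side [553.9 -37.2] [548.1  -3. ] len 34.7 line 1.739 mid 1.732
1.617 [[313.9, 229.8], [308.4, 230.5], [310.8, 218.0], [305.5, 218.6]]
1.66 [[313.1, 229.8], [307.7, 230.7], [309.4, 218.1], [304.1, 218.9]]
1.7 [[312.3, 229.9], [307.0, 230.8], [308.0, 218.3], [302.7, 219.2]]
1.74 [[311.6, 229.9], [306.3, 231.1], [306.6, 218.5], [301.4, 219.5]]
[[175 175 173 174 176 174 172 173 173 173 173 172 172 172 173 171]
 [174 173 173 175 175 170 171 172 175 174 173 172 172 174 174 172]
 [175 173 170 173 170 159 166 173 176 179 181 180 180 180 181 180]
 [181 176 162 167 168 159 168 171 173 179 185 183 182 181 182 182]
 [183 178 156 151 166 168 169 171 175 177 183 183 183 183 183 183]
 [183 175 149 134 160 168 158 167 170 166 171 175 175 179 183 184]
 [180 169 136 119 154 165 157 167 169 155 142 135 142 172 182 182]
 [172 135  96  93 128 162 167 168 171 158 118  80 108 163 181 182]
 [171 120  69  70 113 160 168 161 167 161 118  68  93 151 178 183]
 [171 121  71  70 104 153 168 167 168 164 135  95 113 154 177 183]
 [175 142 103  83  86 125 162 166 158 165 157 146 163 175 182 184]
 [182 172 149 104  80 109 152 164 155 168 169 170 178 181 185 184]
 [183 178 159 112  77  86 128 157 160 162 164 168 178 182 184 185]
 [182 180 161 115  78  74 105 138 135 124 123 141 171 183 185 185]
 [183 182 169 126  83  70  81 103 100  92  94 123 168 182 183 184]
 [183 183 174 135  88  74  75  88  89  85  91 121 169 182 183 184]
 [183 184 175 141  96  73  74  84  89  83  92 124 169 183 183 184]]
```

Emit:
arm_command --steps '[-0.04, 0.04, 0, 0, -0.04, 0.04, 0, 0, -0.04, 0.04, 0, 0, -0.04, 0.04, 0, 0, -0.015, 0.047, 0, 0, -0.01, 0.05, 0, 0, -0.01, 0.05, 0, 0, -0.01, 0.05, 0, 0, 0, 0, 0, 0, 0, 0, 0.03, 0, 0, 0, 0.04, 0, 0, 0, 0.035, 0, 0, 0, 0.015, 0, 0, 0, 0, 0, -0.01, 0, 0, 0, -0.008, 0, 0, 0, -0.004, 0, 0, 0]'

```text
clock: 12.15
position: [536.5, -18.7, 96.0]
ee_rot: [-0.058, 0.998, 0.0, 0.0]
contact_force: [-1.4, 0.5, 2.0]
gripper_width: -0.1
grasp_force: 1.0
```

Emit:
arm_command --steps '[-0.002, 0.0005, 0, 0.032, -0.002, 0.0005, 0, 0.032, -0.002, 0.0005, 0, 0.031, 0, 0, 0, 0, 0, 0, 0, 0, 0.01, 0, 0, 0, 0.012, 0, 0, 0, 0, 0, -0.03, 0, 0, 0, -0.04, 0, 0, 0, -0.05, 0, 0.01, -0.05, 0, 0, 0.01, -0.05, 0, 0, 0.01, -0.05, 0, 0, 0.015, -0.047, 0, 0, 0.04, -0.04, 0, 0, 0.04, -0.04, 0, 0, 0.04, -0.04, 0, 0, 0.04, -0.04, 0, 0, 0, 0, 0, 0]'

```text
clock: 14.52
position: [319.5, -380.1, 215.2]
ee_rot: [-0.008, 1.0, 0.0, -0.0]
contact_force: [0.1, 0.7, -1.0]
gripper_width: 0.5
grasp_force: 0.0
```

```bash
python3 - <<'E'
from h import *
s=st()
T=get_image("top");S=get_image("side")
a=cv2.resize(T[170:220,320:385,::-1],None,fx=8,fy=8,interpolation=cv2.INTER_CUBIC)[:, :400]
b=cv2.resize(S[210:275,285:335,::-1],None,fx=8,fy=8,interpolation=cv2.INTER_CUBIC)[:400]
cv2.imwrite("pics/p4.png",np.hstack([a,b]))
for n,ax in(("side",(560.6,-79.4)),("top",(560.8,-76.2))):
  for t in (1.57,1.617,1.66): print(n,t,[proj(n,(ax[0]+q*np.cos(t)-w*np.sin(t),ax[1]+q*np.sin(t)+w*np.cos(t),113)).round(1).tolist() for q in(40,78) for w in(-6,6)])
print(S[216:235,300:317].mean(2).astype(int));print(T[193:205,333:356].mean(2).astype(int))
E
```

```text
14.53 [ 319.5 -380.1  215.2] xang -3.125 z [-0.  0. -1.] F [ 0.1  0.7 -1. ] w 0.5 [-0.54  0.18 -0.32  0.   -1.07 -1.01]
side 1.57 [[314.7, 229.8], [309.3, 230.3], [312.5, 217.9], [307.2, 218.4]]
side 1.617 [[313.9, 229.8], [308.4, 230.5], [310.8, 218.0], [305.5, 218.6]]
side 1.66 [[313.1, 229.8], [307.7, 230.7], [309.4, 218.1], [304.1, 218.9]]
top 1.57 [[352.2, 194.7], [352.2, 199.3], [337.3, 194.2], [337.2, 198.9]]
top 1.617 [[352.1, 195.4], [352.3, 200.1], [337.2, 195.6], [337.3, 200.3]]
top 1.66 [[352.1, 196.1], [352.4, 200.7], [337.2, 196.9], [337.5, 201.6]]
[[177 176 174 174 176 177 174 175 174 174 175 175 174 174 174 173 173]
 [176 175 172 174 175 174 174 172 172 173 174 171 172 172 173 171 173]
 [175 174 176 176 177 175 173 169 165 172 172 166 170 172 173 173 173]
 [176 177 177 178 179 177 172 168 166 172 171 168 176 180 181 181 180]
 [182 183 183 181 178 167 153 165 171 171 173 175 180 182 182 182 183]
 [185 184 182 180 162 130 122 160 168 162 168 175 180 182 183 183 183]
 [184 181 182 176 150 104 111 160 167 157 166 170 172 179 182 183 183]
 [180 174 167 153 124  81 103 157 
[... 1283 characters left out ...]
163 142 160 161 159]
 [190 186 184 180 125 129 129 127 128 144 148 149 143 141 139 139 139 140
  144  95 101 104 104]
 [173 170 186 168 139 175 183 182 181 182 174 173 173 172 173 175 172 171
  177 119 110 111 109]
 [ 49  67 182 174 136 160 166 168 166 168 144 138 140 140 139 137 131 129
  129 107 107 108 107]
 [ 58  73 185 169 102  68  70  69  68  69  71  73  72  71  73  66  84  84
   98 130 137 132 133]
 [ 57  79 182 174 125 112  91  85  89  85  86  85  85  86  87  91 141 145
  157 175 176 174 174]
 [130 136 180 187 172 175 149 143 144 144 143 146 148 111 106 121 172 176
  171 171 170 167 168]
 [192 187 183 181 184 185 187 187 187 187 188 189 194 138 114 107 157 171
  168 169 168 166 167]]
```

View pics/p4.png

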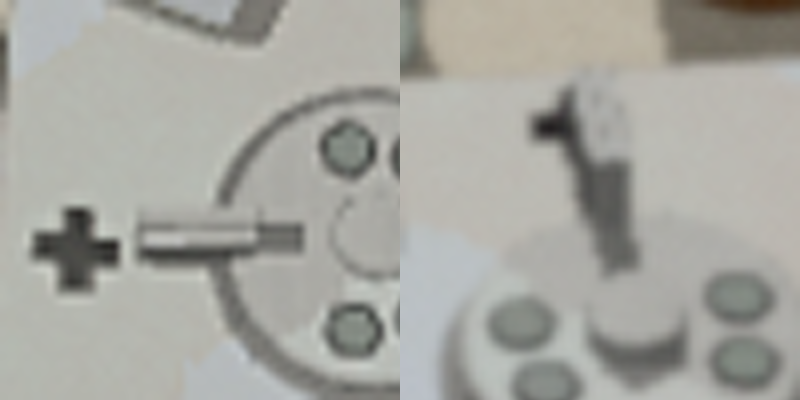

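The pictures show the tab square with the cross: in the top crop it is level at row ~237 and in line with the cross, and the estimate of 1.62 rad matches the cross's 1.617. Next is the key.

Emit:
arm_command --steps '[-0.0296, 0.0262, 0, 0, -0.0296, 0.0262, 0, 0, -0.0296, 0.0262, 0, 0, -0.0296, 0.0262, 0, 0, -0.0296, 0.0262, 0, 0, -0.0296, 0.0262, 0, 0, 0, 0, 0, 0, 0, 0, 0.03, 0, 0, 0, 0.04, 0, 0, 0, 0.03, 0, 0, 0, 0.015, 0, 0, 0, 0, 0]'

```text
clock: 16.12
position: [496.2, -217.4, 99.8]
ee_rot: [-0.011, 1.0, 0.0, -0.001]
contact_force: [0.9, 0.7, -0.5]
gripper_width: 0.2
grasp_force: 0.0
```

Emit:
arm_command --steps '[0, 0, 0.003, 0, 0, 0, 0.003, 0, 0, 0, 0.003, 0, 0, 0, 0.002, 0, 0, 0, 0, 0]'

```text
clock: 16.75
position: [497.0, -217.8, 89.7]
ee_rot: [-0.011, 1.0, -0.0, 0.0]
contact_force: [0.6, 0.8, 2.5]
gripper_width: 0.2
grasp_force: 1.4
```

Emit:
arm_command --steps '[0, 0, 0.002, 0, 0, 0, 0.002, 0, 0, 0, 0.001, 0, 0, 0, 0, 0]'

```text
clock: 17.25
position: [497.1, -217.8, 86.0]
ee_rot: [-0.011, 1.0, -0.0, 0.001]
contact_force: [-2.8, 1.7, 12.4]
gripper_width: -0.1
grasp_force: 6.0
```

Emit:
arm_command --steps '[0, 0, 0.001, 0, 0, 0, 0, 0]'

```text
clock: 17.5
position: [497.1, -217.8, 85.9]
ee_rot: [-0.011, 1.0, -0.001, 0.001]
contact_force: [-3.9, 2.9, 17.3]
gripper_width: 0.1
grasp_force: 8.6
```

Emit:
arm_command --steps '[0, 0, -0.004, 0, 0, 0, -0.01, 0, 0, 0, -0.03, 0, 0, 0, -0.04, 0, 0, 0, -0.04, 0, 0.03, -0.026, 0, 0, 0.03, -0.026, 0, 0, 0.03, -0.026, 0, 0, 0.03, -0.026, 0, 0, 0.03, -0.026, 0, 0, 0.028, -0.026, 0, 0, 0, 0, 0, 0]'

```text
clock: 19.0
position: [320.0, -378.2, 206.7]
ee_rot: [-0.009, 1.0, 0.001, -0.001]
contact_force: [0.3, 0.3, -0.6]
gripper_width: -0.2
grasp_force: 0.0
```

```bash
python3 - <<'E'
from h import *
s=st()
T=get_image("top");S=get_image("side")
a=cv2.resize(T[150:255,312:440,::-1],None,fx=3.125,fy=3.8,interpolation=cv2.INTER_CUBIC)
b=cv2.resize(S[210:340,250:390,::-1],(400,a.shape[0]),interpolation=cv2.INTER_CUBIC)
cv2.imwrite("pics/p5.png",np.hstack([a,b]))
E
```

```text
19.0 [ 320.  -378.2  206.7] xang -3.124 z [-0.002  0.001 -1.   ] F [ 0.3  0.3 -0.6] w -0.2 [-0.54  0.19 -0.34 -0.   -1.05 -1.01]
```

View pics/p5.png

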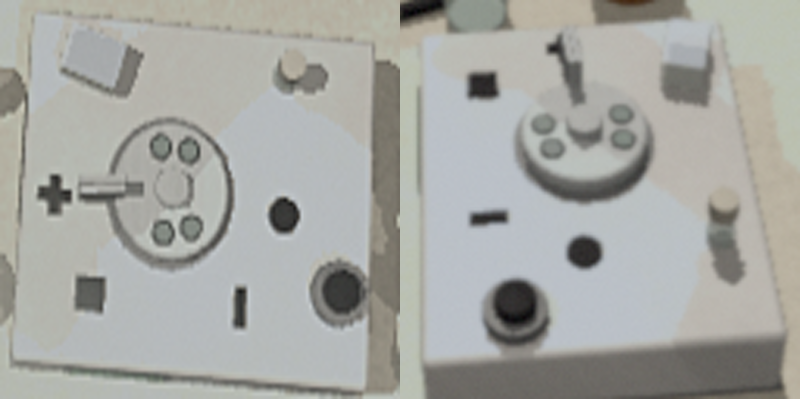

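The tab is at about (103,187) in the left crop, in line with the cross at (55,194), which sits lower only by height parallax. The key at (341,292) is back up, and the vial and box have not moved.

```bash
python3 -c "
from bench import *
print(job_done())"
```

```text
the job is handed in; nothing more can be done
None
```

The job is handed in: I pushed the turret tab to point at the cross plate (measured within about 0.01 rad), then pressed the read key to its stop (about 17 N) and let it come back up, in about 19 s; the photometer's other items looked unmoved in the last picture.

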